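Dim the inspection light box and hold its sprung shutter half open

ROBOT

A 6-joint arm with a two-finger parallel gripper is mounted at the origin on a cart in front of the work surface, level with it; the furniture and walls round the work are solid. World frame = base frame: x ahead of the robot, y to its left, z up, the work surface at z = 0. Lengths are in m, angles in degrees, forces in N, time in s.
With the tool pointing down it reaches from about 0.35 to 0.875 m from the base axis. Payload 4.2 kg.
Tool frame: the origin (TCP) lies between the finger pads; the fingertips stand 17 mm ahead of it and the grasp point (between the pads) lies 2 mm behind it; z points along the fingers, y is the line along which they close (so a half turn about z gives the same grasp; the last joint's range is limited). The gripper opens to 87 mm and grips with 3 to 60 N. Pads are 19 mm wide; open, the fingers measure 117 mm over their backs; the gripper's body (75 mm by 190 mm) begins 51 mm behind the grasp point.
Start: joints at [-51.646, 22.042, 0.453, 0, -68.411, -14.817], TCP at [0.25, -0.573, 0.24] pointing down, gripper open.
Joint ranges: [-179.83, 179.83], [-69.29, 118.12], [-61.27, 80.66], [-181.25, 117.63], [-171.15, -9.14], [-177.46, 177.46]. Speed limits (degrees/s): [159.86, 159.86, 180, 180, 180, 180].

INTERFACE

Orientations are given as a 3x3 rotation matrix whose columns are the frame's x, y, z axes.
In Python, from station import r gives the robot as it stands.
- The arm moves only by the tool servo_tool, never from a script. Its argument "targets" is a list of rows, each a list of 5 numbers: the shift along the world's x, y, z in units of 30 mm (1.0 is 30 mm), then the turn about the world's z in rad, then the finger opening in mm, from 0 to 87. In form: [[x, y, z, turn, gripper], ...]. A call has exactly 5 rows; each row is the pose to reach, as a shift and turn from the pose commanded when the call began; what a row does not reach only later rows make up. A row lasts 1/12 s, in which the tool goes at most 41.7 mm and 7.16 degrees, less where a joint would pass 70% of its speed; a pose out of reach is approached as far as the arm can. A call with a gripper value outside its range is refused whole. The fingers move at their own pace and stop on an object; the grip force is fixed at half the most. Time passes only in rows, so rows that repeat a pose let the fingers close, or fill a call up. It gives the time, the measured TCP pose, the force, the opening and the grip force at its end, in the units of the state.
- r.sense(): the state, without advancing time (a new reading comes with each control period).
- r.capture(name): name is "side" or "top"; returns a dict with "pixels" (400x640x3 uint8, red, green, blue), "fx", "fy", "cx", "cy" (pixels), "world_from_camera" (4x4, takes a point from camera to world coordinates). Camera axes: x right, y down, z forward; pixel columns grow to the right and rows downward; lengths in m; the calibration is good to about 2 mm. A picture is of the moment at which its call begins. There is no depth.
- r.finish_job(): hands the job in; it is judged then, once.
The state is a dict: "time_s": time; "joints": joint angles; "joint_velocities": joint speeds; "effort": joint torques, N m; "tcp_pos": TCP position; "ee_rot": TCP orientation; "wrist_force": force on the tool from outside, world axes, zero at the start; "moment": the same for the moment, N m; "gripper_width": opening from 0.0 (shut) to 1.0 (fully open); "gripper_force": force on a finger pad.
Only numpy, scipy, OpenCV 4.12 (cv2) and the standard library are available. Lean on these libraries where they do the work, as an engineer would, in place of code of your own. Each camera call takes 0.05 s, during which the arm holds its last target. There are 200 camera calls.

TASK

On the inspection light box, first turn the black dimmer knob fully anticlockwise to its end stop, keeping the shutter shut until that is done. Then slide the sprung shutter by its orange tab to half of its travel, level with the red mark, so that half of the window shows, and hold it there: the shutter springs shut when let go, so finish while still holding it. Leave the other things on the bench where they are.

Things in the scene. Friction and masses are not known exactly. Their poses are not given: they have to be found in the camera images.
- lightbox: Grey, aluminium-topped light box fixed to the bench, 150 (x) x 270 (y) x 60 mm; origin: centre of its underside. Its y axis is the way the shutter opens (robot's left at yaw 0). On top: knob axis at y = -100; 50x50 mm pale yellow window at y = +12, covered by the shutter; 7 mm high rails beside it; grey cover from y = +57 to +127, top 73 mm above the bench, that the shutter runs under
- dimmer (a joint): Angle of the black dimmer knob, rad: 0 = anticlockwise end stop (lamp at minimum), growing clockwise seen from above, up to 2.4; starts between 0.8 and 1.6. Dry friction about 0.04 N m, stays where left. At 0 its grip bar lies along the light box's x axis with the white line towards -x; at q the bar is turned by q clockwise from there
- dimmer_grip (a point): Point on the knob's vertical axis, 97 mm above the bench, at the height to grip the knob's raised bar from above. Bar 38 mm long, 14 mm thick, 32 mm tall, its top 7 mm above this point, on a 40 mm disc whose top is 74 mm above the bench
- shutter (a joint): Shutter travel, m: 0 = shut, 0.056 = fully open at its stop, 0.028 = half; opens along the light box's +y. A spring always pushes it shut: 2 N at 0, 6.5 N at half, 11 N fully open. At half travel the tab is level with the middle, red one of three marks on each rail (the black ones: shut and open)
- shutter_tab (a point): Centre of the top face of the orange tab on the dark steel shutter plate, 99 mm above the bench; moves with the shutter. Tab 30 mm along the light box's x, 10 mm thick along y (the sliding direction), 36 mm tall; free for fingers on both sides down to 74 mm above the bench
- rough_stone: Brown rough stone, 34x45x28 mm, lying behind the light box; origin at the centre of its underside
- dop_cement: Dark red stick of wax, 10x70x9 mm, lying behind the light box; origin at the centre of its underside
- matchbox: Yellow and red matchbox, 36x53x14 mm, lying flat; origin at the centre of its underside
- small_lap: Copper-coloured disc, 90 mm across, 10 mm thick, lying flat; origin at the centre of its underside
- vial1: Small glass vial with a cork, 20 mm across, 54 mm high, standing; origin at the centre of its underside

How it is judged:
By the outcome, as a careful person would: the job done as asked, in the order asked, and still so for the second after the job is handed in, while the arm keeps its last pose, push and grip.
It also fails if it takes over 64 s, if anything falls off the work surface, if the arm or the gripper's body presses on something with over 40 N, if the wrist force passes 120 N, or if a joint passes its speed limit or range.

## Working session

There is one attempt and no reset: what is moved stays moved. The work goes in short steps, Python scripts to look and compute and a tool call to move; the robot and the scene stay as the last step left them, time stands still between calls to the robot, and variables do not carry over. Pictures are saved under pics/ and viewed, at most 10 in all, crops included, and the job is handed in when it is done.

Besides the shell and the picture viewer there is one more tool, called after "Emit:" as a command line: name --pt "numbers of a row" for each row, then --argument value for the rest. servo_tool: Moves the arm, as the interface text tells. Its arguments: {"type":"object","properties":{"targets":{"type":"array","items":{"type":"array","items":{"type":"number"}}}},"required":["targets"]}

```bash
mkdir -p pics; python3 - <<'E'
from station import r
import cv2,numpy as np
for n in("top","side"):
    c=r.capture(n); cv2.imwrite(f"pics/{n}0.png",c["pixels"][...,::-1]); print(n,c["fx"],c["fy"],c["cx"],c["cy"]);print(np.round(c["world_from_camera"],3))
s=r.sense();print(s["time_s"],s["tcp_pos"],np.round(s["ee_rot"],3),s["gripper_width"])
E
```

```text
top 499.7983486041768 499.7983486041768 321.03263787453875 197.0193298838487
[[ 0.006 -0.998  0.07   0.592]
 [-1.    -0.005  0.017 -0.073]
 [-0.016 -0.07  -0.997  0.953]
 [ 0.     0.     0.     1.   ]]
side 518.7978269950665 518.7978269950665 317.9107227401915 195.31128899822681
[[ 0.99  -0.095  0.106  0.55 ]
 [-0.142 -0.662  0.736 -0.699]
 [ 0.    -0.743 -0.669  0.659]
 [ 0.     0.     0.     1.   ]]
0.1 [ 0.24937498 -0.57252217  0.23858488] [[-0.917 -0.399 -0.001]
 [-0.399  0.917  0.002]
 [ 0.     0.002 -1.   ]] 0.99601879695224
```

View pics/top0.png

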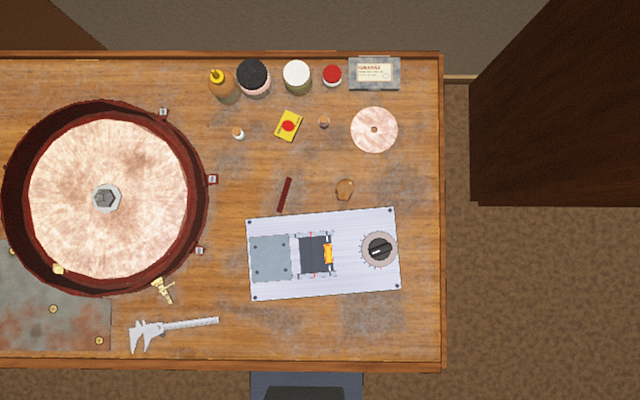

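View pics/side0.png

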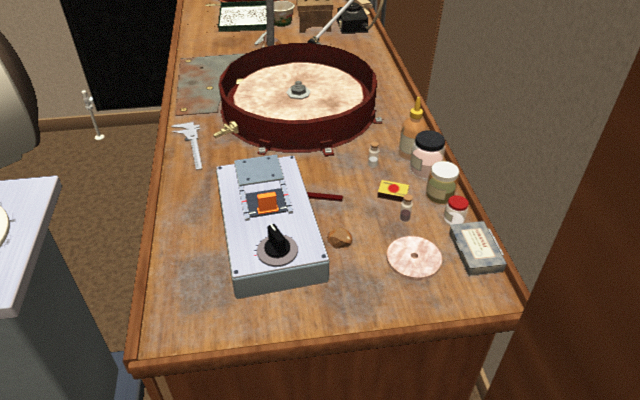

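The top view shows the light box at columns 247–401, rows 207–301, with the knob near (379,249) and the orange tab near (328,253). The side view shows the tab near (267,203) and the knob near (276,243).

```bash
cat > h.py <<'E'
import cv2,numpy as np
def ray(c,u,v,z):
    T=np.array(c["world_from_camera"]); d=T[:3,:3]@np.array([(u-c["cx"])/c["fx"],(v-c["cy"])/c["fy"],1]); o=T[:3,3]
    return o+d*(z-o[2])/d[2]
def proj(c,p):
    q=np.linalg.inv(c["world_from_camera"])@np.r_[p,1]; return np.array([c["fx"]*q[0]/q[2]+c["cx"],c["fy"]*q[1]/q[2]+c["cy"]])
def crop(c,name,x0,y0,x1,y1,k):
    cv2.imwrite(f"pics/{name}.png",cv2.resize(c["pixels"][y0:y1,x0:x1,::-1],None,fx=k,fy=k,interpolation=cv2.INTER_CUBIC))
def orange(c):
    h=cv2.cvtColor(c["pixels"],cv2.COLOR_RGB2HSV); m=cv2.inRange(h,(8,180,140),(24,255,255)); return m
E
python3 - <<'E'
from station import r
from h import *
c=r.capture("top"); h=cv2.cvtColor(c["pixels"],cv2.COLOR_RGB2HSV)
m=cv2.inRange(h,(0,0,120),(180,60,255)); m[:195]=0;m[310:]=0;m[:,:240]=0;m[:,410:]=0
m=cv2.morphologyEx(m,cv2.MORPH_OPEN,np.ones((3,3)))
cs,_=cv2.findContours(m,cv2.RETR_EXTERNAL,cv2.CHAIN_APPROX_NONE); k=max(cs,key=cv2.contourArea)
b=cv2.boxPoints(cv2.minAreaRect(k)); P=np.array([ray(c,*p,.06) for p in b]); print(b,"\n",P.round(4)); 
print("sides",np.linalg.norm(P-np.roll(P,1,0),axis=1).round(4),"centre",P.mean(0).round(4))
e=[P[i]-P[i-1] for i in range(4)]; l=max(e,key=np.linalg.norm); l=l*np.sign(l[1]); yaw=np.arctan2(-l[0],l[1]); print("yaw",yaw)
y=np.array([-np.sin(yaw),np.cos(yaw),0]); o=P.mean(0)
print("knob pred",(o-.1*y).round(4))
m=orange(c); m[:230]=0;m[275:]=0;m[:,:300]=0;m[:,350:]=0
ys,xs=np.nonzero(m);print("tab px",xs.min(),xs.max(),ys.min(),ys.max(),xs.mean(),ys.mean()); print("tab@99",ray(c,xs.mean(),ys.mean(),.099))
print("knob px pred top",proj(c,np.r_[(o-.1*y)[:2],.104]))
crop(c,"topz",240,200,410,310,4)
s=r.capture("side"); crop(s,"sidez",205,140,345,300,4)
E
```

```text
[[243.89479 218.26427]
 [394.23138 205.46967]
 [401.33252 288.90784]
 [250.99591 301.70245]] 
 [[ 0.6161  0.0793  0.06  ]
 [ 0.6405 -0.1894  0.06  ]
 [ 0.4931 -0.2012  0.06  ]
 [ 0.4686  0.0643  0.06  ]]
sides [0.1483 0.2698 0.1478 0.2666] centre [ 0.5546 -0.0618  0.06  ]
yaw 0.0902685054741692
knob pred [ 0.5636 -0.1613  0.06  ]
tab px 324 331 244 262 327.5 252.25
tab@99 [ 0.55816347 -0.0707865   0.099     ]
knob px pred top [381.16774481 249.48197305]
```

View pics/topz.png

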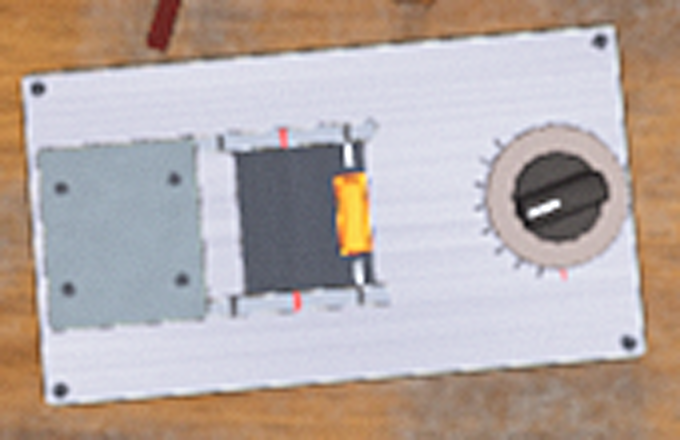

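View pics/sidez.png

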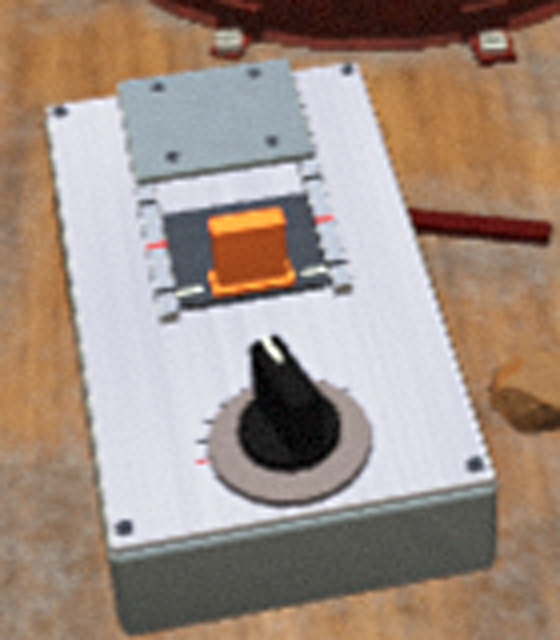

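The box yaw is about 4.9°. The bar points along world 110.5°, so q≈1.3 rad. The knob axis is near (0.563,-0.161). Next I move above it and turn the tool -93°.

Emit:
servo_tool --pt "0.7 0.92 0 -0.108 87" --pt "1.4 1.84 0 -0.216 87" --pt "2.1 2.75 0 -0.324 87" --pt "2.8 3.67 0 -0.432 87" --pt "3.48 4.58 0 -0.541 87"

```text
time_s: 0.62
tcp_pos: [0.3546, -0.4342, 0.2394]
ee_rot: [[-0.991, 0.136, -0.0], [0.136, 0.991, 0.0], [0.0, 0.0, -1.0]]
wrist_force: [0.2, 0.2, 0.0]
gripper_width: 1.0
gripper_force: 0.0
```

Emit:
servo_tool --pt "0.7 0.92 0 -0.108 87" --pt "1.4 1.84 0 -0.216 87" --pt "2.1 2.75 0 -0.324 87" --pt "2.8 3.67 0 -0.432 87" --pt "3.48 4.58 0 -0.541 87"

```text
time_s: 1.03
tcp_pos: [0.4591, -0.2966, 0.2396]
ee_rot: [[-0.78, 0.626, 0.0], [0.626, 0.78, 0.0], [0.0, 0.0, -1.0]]
wrist_force: [1.5, 0.1, -1.2]
gripper_width: 1.003
gripper_force: 0.0
```

Emit:
servo_tool --pt "0.7 0.92 0 -0.108 87" --pt "1.4 1.84 0 -0.216 87" --pt "2.1 2.75 0 -0.324 87" --pt "3.48 4.58 0 -0.541 87" --pt "3.48 4.58 0 -0.541 87"

```text
time_s: 1.45
tcp_pos: [0.5642, -0.1583, 0.2394]
ee_rot: [[-0.347, 0.938, 0.0], [0.938, 0.347, 0.0], [0.0, 0.0, -1.0]]
wrist_force: [0.5, -1.0, -0.1]
gripper_width: 0.997
gripper_force: 0.0
```

Emit:
servo_tool --pt "0 0 0 0 60" --pt "0 0 0 0 60" --pt "0 0 -0.5 0 60" --pt "0 0 -1 0 60" --pt "0 0 -1.5 0 60"

```text
time_s: 1.87
tcp_pos: [0.5621, -0.1617, 0.1942]
ee_rot: [[-0.35, 0.937, 0.0], [0.937, 0.35, 0.0], [-0.0, 0.0, -1.0]]
wrist_force: [0.6, 0.2, 0.7]
gripper_width: 0.727
gripper_force: 0.0
```

Emit:
servo_tool --pt "0 0 -0.7 0 60" --pt "0 0 -1.4 0 60" --pt "0 0 -2.1 0 60" --pt "0 0 -2.7 0 60" --pt "0 0 -2.7 0 60"

```text
time_s: 2.28
tcp_pos: [0.5592, -0.1616, 0.1097]
ee_rot: [[-0.349, 0.937, -0.009], [0.937, 0.349, 0.001], [0.004, -0.008, -1.0]]
wrist_force: [-0.7, -0.2, -0.5]
gripper_width: 0.689
gripper_force: 0.0
```

```bash
python3 - <<'E'
from station import r
from h import *
s=r.capture("side"); crop(s,"s1",180,90,360,300,2.8)
print(r.sense()["tcp_pos"])
E
```

```text
[ 0.56076114 -0.16171961  0.1118809 ]
```

View pics/s1.png

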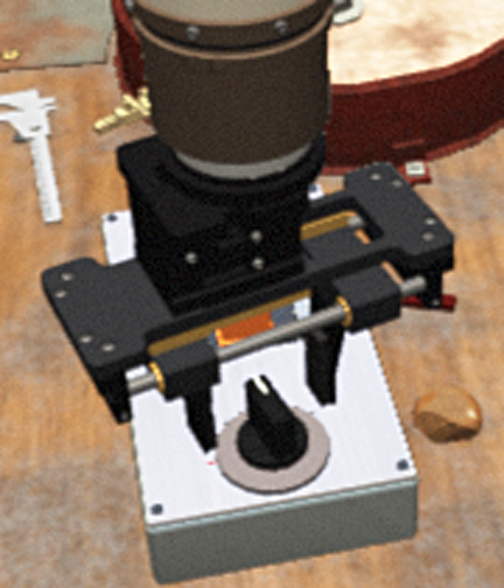

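The fingers straddle the bar: tips near (208,448) and (325,402) in the crop, knob at (272,420). I lower a little and close.

Emit:
servo_tool --pt "0 0 -0.25 0 60" --pt "0 0 -0.45 0 60" --pt "0 0 -0.45 0 40" --pt "0 0 -0.45 0 30" --pt "0 0 -0.45 0 24"

```text
time_s: 2.75
tcp_pos: [0.5632, -0.1609, 0.1007]
ee_rot: [[-0.351, 0.936, 0.001], [0.936, 0.351, -0.0], [-0.001, 0.001, -1.0]]
wrist_force: [-0.1, -0.6, -0.0]
gripper_width: 0.54
gripper_force: 0.0
```

Emit:
servo_tool --pt "0 0 0 0 18" --pt "0 0 0 0 14" --pt "0 0 0 0 10" --pt "0 0 0 0 8" --pt "0 0 0 0 8"

```text
time_s: 3.17
tcp_pos: [0.5632, -0.1607, 0.1002]
ee_rot: [[-0.351, 0.936, 0.001], [0.936, 0.351, 0.0], [-0.0, 0.001, -1.0]]
wrist_force: [3.8, 2.5, -1.2]
gripper_width: 0.169
gripper_force: 3.0
```

Emit:
servo_tool --pt "0 0 0 0 0" --pt "0 0 0 0 0" --pt "0 0 0 0 0" --pt "0 0 0 0.06 0" --pt "0 0 0 0.12 0"

```text
time_s: 3.58
tcp_pos: [0.5636, -0.1606, 0.1002]
ee_rot: [[-0.463, 0.886, 0.002], [0.886, 0.463, 0.0], [-0.001, 0.002, -1.0]]
wrist_force: [2.7, 1.7, -0.9]
gripper_width: 0.158
gripper_force: 30.0
```

```bash
python3 - <<'E'
from station import r
s=r.sense();print(s["wrist_force"],s["moment"],s["gripper_width"]*87,s["gripper_force"],s["joints"])
E
```

```text
[ 2.6978471   1.71201513 -0.94178119] [ 0.29425954 -0.73217136 -0.03097595] 13.750403900646836 29.968562722206116 [-8.30481375e-02  2.59251534e+01 -1.54796576e+01 -9.34796016e-03
 -4.84907912e+01 -1.52321179e+02]
```

Holding firmly: the opening is 13.75 mm at 30 N, and the moment is about friction level. I keep turning.

Emit:
servo_tool --pt "0 0 0 0.1 0" --pt "0 0 0 0.2 0" --pt "0 0 0 0.3 0" --pt "0 0 0 0.4 0" --pt "0 0 0 0.5 0"

```text
time_s: 4.0
tcp_pos: [0.564, -0.1602, 0.1002]
ee_rot: [[-0.833, 0.554, 0.003], [0.554, 0.833, 0.001], [-0.002, 0.002, -1.0]]
wrist_force: [4.0, 3.1, -1.7]
gripper_width: 0.157
gripper_force: 30.0
```

Emit:
servo_tool --pt "0 0 0 0.1 0" --pt "0 0 0 0.2 0" --pt "0 0 0 0.3 0" --pt "0 0 0 0.4 0" --pt "0 0 0 0.5 0"

```text
time_s: 4.42
tcp_pos: [0.5641, -0.1598, 0.1002]
ee_rot: [[-0.996, 0.087, 0.003], [0.087, 0.996, 0.001], [-0.003, 0.001, -1.0]]
wrist_force: [2.6, 5.1, 0.1]
gripper_width: 0.157
gripper_force: 30.0
```

```bash
python3 - <<'E'
from station import r
import numpy as np
s=r.sense();R=s["ee_rot"];print(s["wrist_force"],s["moment"],s["gripper_width"]*87,s["gripper_force"],s["joints"],np.degrees(np.arctan2(R[1][1],R[0][1])))
E
```

```text
[2.59594421 5.08086346 0.05554708] [ 1.25344331 -0.97967552 -0.01108242] 13.690491778429768 29.96860831975937 [-3.13829700e-02  2.59239218e+01 -1.54521792e+01 -8.46443851e-02
 -4.84478842e+01 -9.49064591e+01] 85.00622670484532
```

Emit:
servo_tool --pt "0 0 0 0.05 0" --pt "0 0 0 0.1 0" --pt "0 0 0 0.14 0" --pt "0 0 0 0.17 0" --pt "0 0 0 0.17 0"

```text
time_s: 4.83
tcp_pos: [0.5642, -0.1596, 0.1002]
ee_rot: [[-0.997, -0.079, 0.003], [-0.079, 0.997, 0.001], [-0.003, 0.001, -1.0]]
wrist_force: [3.0, 5.2, -0.5]
gripper_width: 0.157
gripper_force: 30.0
```

```bash
cat > st.py <<'E'
from station import r
import numpy as np
s=r.sense();R=s["ee_rot"];print(s["wrist_force"],s["moment"],s["gripper_width"]*87,s["gripper_force"],np.degrees(np.arctan2(R[1][1],R[0][1])),s["tcp_pos"])
E
python3 st.py
```

```text
[ 3.02593362  5.19130397 -0.50716796] [ 1.36370910e+00 -8.38332693e-01  1.31188041e-03] 13.672311110361848 29.95456874370575 94.53979353192537 [ 0.56416188 -0.15962736  0.10021898]
```

Emit:
servo_tool --pt "0 0 0 0.02 0" --pt "0 0 0 0.04 0" --pt "0 0 0 0.06 0" --pt "0 0 0 0.08 0" --pt "0 0 0 0.08 0"

```text
time_s: 5.25
tcp_pos: [0.5642, -0.1596, 0.1002]
ee_rot: [[-0.988, -0.155, 0.004], [-0.155, 0.988, 0.002], [-0.004, 0.001, -1.0]]
wrist_force: [3.6, 4.6, -0.5]
gripper_width: 0.162
gripper_force: 31.5
```

```bash
python3 st.py
```

```text
[ 3.59091007  4.56324472 -0.5342289 ] [ 1.38381503 -0.91422069 -0.80449263] 14.128307557413551 31.492826663015876 98.89046870062128 [ 0.56415907 -0.1596137   0.10020538]
```

The stop is reached: the moment rose to -0.80 N m and the pads began to be pushed apart. I release and rise.

Emit:
servo_tool --pt "0 0 0 0 30" --pt "0 0 0 0 45" --pt "0 0 0 0 60" --pt "0 0 0 0 60" --pt "0 0 0.3 0 60"

```text
time_s: 5.67
tcp_pos: [0.5611, -0.1609, 0.1075]
ee_rot: [[-0.988, -0.156, -0.005], [-0.156, 0.988, 0.0], [0.005, 0.001, -1.0]]
wrist_force: [0.9, -0.2, -0.1]
gripper_width: 0.456
gripper_force: 0.0
```

Emit:
servo_tool --pt "0 0 0.8 0 60" --pt "0 0 1.6 -0.03 60" --pt "0 0 2.0 -0.06 60" --pt "0 0 2.0 -0.066 60" --pt "0 0 2.0 -0.066 60"

```text
time_s: 6.08
tcp_pos: [0.5629, -0.1608, 0.17]
ee_rot: [[-0.996, -0.092, 0.002], [-0.092, 0.996, 0.0], [-0.002, 0.0, -1.0]]
wrist_force: [-0.8, 0.2, -1.3]
gripper_width: 0.678
gripper_force: 0.0
```

```bash
python3 st.py; python3 - <<'E'
from station import r
from h import *
s=r.capture("side"); crop(s,"s2",180,90,360,300,2.8)
E
```

```text
[-0.77514021  0.15582906 -1.28616205] [-0.00452788 -0.02016345  0.01670344] 59.000153907328 0.0 95.25936422253292 [ 0.5628588  -0.16084211  0.17001496]
```

View pics/s2.png

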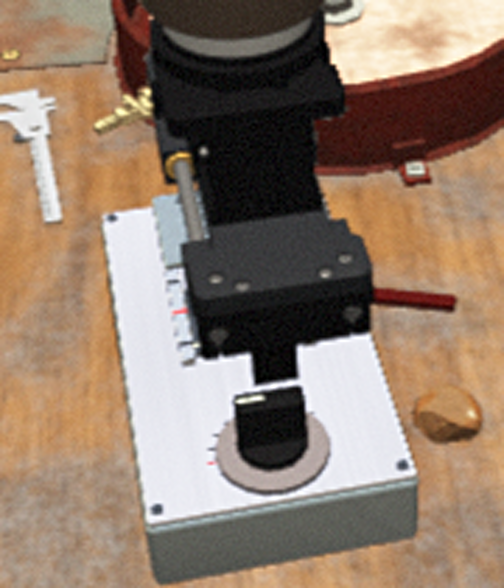

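The knob bar now lies across the box with the white line towards -x, so the dimmer is at its stop. Next I go to the tab.

Emit:
servo_tool --pt "0 0.8 0 0 60" --pt "-0.1 1.6 0 0 60" --pt "-0.2 2.4 0 0 60" --pt "-0.2 3.0 0 0 60" --pt "-0.2 3.0 0 0 60"

```text
time_s: 6.55
tcp_pos: [0.5559, -0.0685, 0.1677]
ee_rot: [[-0.995, -0.095, -0.003], [-0.095, 0.995, 0.0], [0.003, 0.0, -1.0]]
wrist_force: [-1.0, -0.7, -0.1]
gripper_width: 0.686
gripper_force: 0.0
```

Emit:
servo_tool --pt "0 0 -0.6 0 60" --pt "0 0 -1.2 0 60" --pt "0 0 -1.8 0 60" --pt "0 0 -2.1 0 60" --pt "0 0 -2.1 0 60"

```text
time_s: 6.97
tcp_pos: [0.5547, -0.0715, 0.103]
ee_rot: [[-0.996, -0.091, -0.007], [-0.091, 0.996, -0.001], [0.007, -0.0, -1.0]]
wrist_force: [0.1, 0.2, 0.6]
gripper_width: 0.69
gripper_force: 0.0
```

```bash
python3 st.py; python3 - <<'E'
from station import r
from h import *
s=r.capture("side"); crop(s,"s3",180,90,360,300,2.8)
E
```

```text
[0.06114373 0.24975498 0.62472567] [-0.03531556 -0.02571616 -0.04367153] 60.026702878398716 0.0 95.21945132587015 [ 0.55470157 -0.07145376  0.10298316]
```

View pics/s3.png

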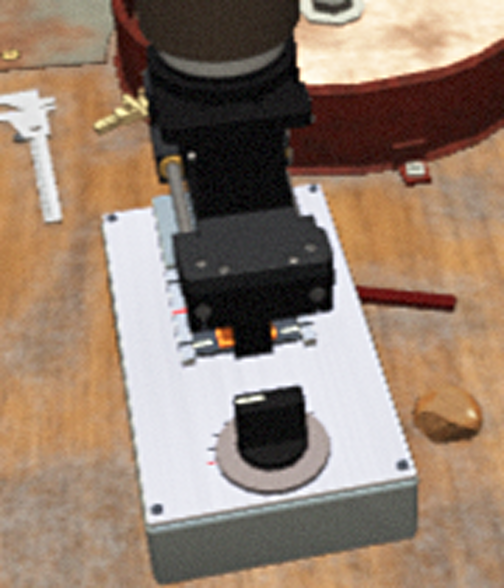

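The front finger at (253,340) stands before the orange tab (217–275, 335), with the tab between the fingers. I lower and close.

Emit:
servo_tool --pt "0 0 -0.15 0 60" --pt "0 0 -0.28 0 50" --pt "0 0 -0.28 0 40" --pt "0 0 -0.28 0 30" --pt "0 0 -0.28 0 20"

```text
time_s: 7.43
tcp_pos: [0.5571, -0.0708, 0.0982]
ee_rot: [[-0.996, -0.092, 0.001], [-0.092, 0.996, 0.0], [-0.001, -0.0, -1.0]]
wrist_force: [-1.2, 0.5, 0.2]
gripper_width: 0.471
gripper_force: 0.0
```

Emit:
servo_tool --pt "0 0 0 0 14" --pt "0 0 0 0 8" --pt "0 0 0 0 4" --pt "0 0 0 0 0" --pt "0 0 0 0 0"

```text
time_s: 7.85
tcp_pos: [0.5568, -0.0699, 0.0977]
ee_rot: [[-0.996, -0.091, 0.0], [-0.091, 0.996, 0.002], [-0.0, 0.001, -1.0]]
wrist_force: [-2.3, 4.0, 2.2]
gripper_width: 0.112
gripper_force: 30.0
```

Emit:
servo_tool --pt "0 0 0 0 0" --pt "0 0 0 0 0" --pt "0 0 0 0 0" --pt "0 0 0 0 0" --pt "0 0 0 0 0"

```text
time_s: 8.27
tcp_pos: [0.5568, -0.07, 0.0977]
ee_rot: [[-0.996, -0.092, 0.0], [-0.092, 0.996, 0.001], [-0.0, 0.001, -1.0]]
wrist_force: [-1.9, 5.3, 1.8]
gripper_width: 0.109
gripper_force: 30.0
```

```bash
python3 st.py
```

```text
[-1.91170872  5.26549232  1.78151736] [ 1.59503366e+00  3.55036262e-01 -1.56824753e-03] 9.487365480680708 29.99999910593033 95.26501176131619 [ 0.55679052 -0.06995037  0.09771501]
```

Tab gripped. The 5 N along +y shows the shutter against its shut stop, so TCP y=-0.070 is travel 0. I move 28 mm along the box's y.

Emit:
servo_tool --pt "-0.02 0.2 0 0 0" --pt "-0.04 0.4 0 0 0" --pt "-0.06 0.65 0 0 0" --pt "-0.08 0.85 0 0 0" --pt "-0.09 1.0 0 0 0"

```text
time_s: 8.68
tcp_pos: [0.5541, -0.0411, 0.0978]
ee_rot: [[-0.996, -0.092, -0.0], [-0.092, 0.996, -0.002], [0.0, -0.002, -1.0]]
wrist_force: [1.5, -7.0, 1.0]
gripper_width: 0.116
gripper_force: 30.0
```

Emit:
servo_tool --pt "0 0 0 0 0" --pt "0 0 0 0 0" --pt "0 0 0 0 0" --pt "0 0 0 0 0" --pt "0 0 0 0 0"

```text
time_s: 9.1
tcp_pos: [0.5542, -0.0414, 0.0978]
ee_rot: [[-0.996, -0.092, 0.0], [-0.092, 0.996, -0.001], [0.0, -0.001, -1.0]]
wrist_force: [2.4, -5.9, 0.0]
gripper_width: 0.11
gripper_force: 30.0
```

```bash
python3 st.py; python3 - <<'E'
from station import r
from h import *
s=r.capture("side"); crop(s,"s4",230,150,310,230,7)
c=r.capture("top"); cv2.imwrite("pics/t4.png",c["pixels"][...,::-1])
E
```

```text
[ 2.43272892 -5.87247629  0.04733277] [-1.87744416 -0.39159816 -0.01059948] 9.560950754810845 30.000063478946686 95.2826047140647 [ 0.55418337 -0.04143103  0.09780349]
```

View pics/s4.png

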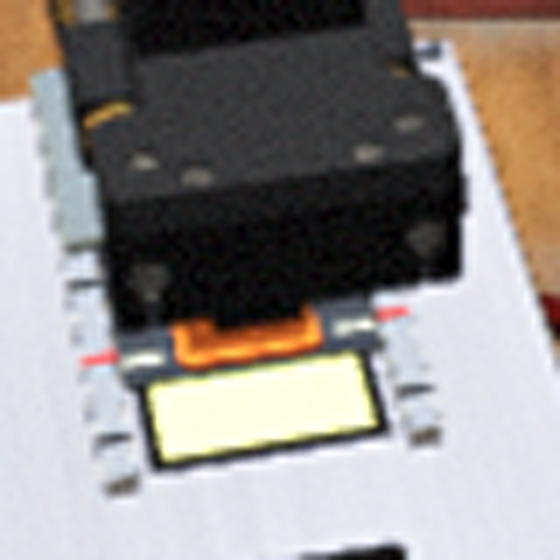

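The white pointers at (145,360) and (355,325) are level with the red marks, and half the window shows. By the encoders travel is about 28.6 mm, so I trim 0.6 mm and settle.

Emit:
servo_tool --pt "0 -0.02 0 0 0" --pt "0 -0.02 0 0 0" --pt "0 -0.02 0 0 0" --pt "0 -0.02 0 0 0" --pt "0 -0.02 0 0 0"

```text
time_s: 9.62
tcp_pos: [0.5542, -0.0421, 0.0978]
ee_rot: [[-0.996, -0.092, 0.0], [-0.092, 0.996, -0.001], [0.0, -0.001, -1.0]]
wrist_force: [2.1, -5.2, -0.6]
gripper_width: 0.112
gripper_force: 30.0
```

Emit:
servo_tool --pt "0 0 0 0 0" --pt "0 0 0 0 0" --pt "0 0 0 0 0" --pt "0 0 0 0 0" --pt "0 0 0 0 0"

```text
time_s: 10.03
tcp_pos: [0.5542, -0.0421, 0.0978]
ee_rot: [[-0.996, -0.092, 0.0], [-0.092, 0.996, -0.002], [0.0, -0.002, -1.0]]
wrist_force: [1.9, -6.6, -0.4]
gripper_width: 0.112
gripper_force: 30.0
```

```bash
python3 st.py; python3 -c "
from station import r
print(r.finish_job())"
```

```text
[ 1.89793215 -6.6053024  -0.37984006] [-1.94372651 -0.38916526 -0.0291874 ] 9.755468590259355 29.999932050704956 95.27342029188371 [ 0.55422933 -0.0421244   0.09777362]
the job is handed in; nothing more can be done
None
```

I turned the dimmer fully anticlockwise to its end stop, then slid the shutter to half travel (about 28 mm, level with the red mark), and handed the job in at about 10 s with the gripper still holding the tab.

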